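Lock the memory stick away and bolt the box

TASK

Lock the memory stick away: lay it in the open well of the wooden lockbox, shut the lid fully, slide the bolt all the way across so that it passes through the keeper on the lid, and turn the bolt's handle down into its notch. Leave the other things on the desk where they are.

Things in the scene. Friction and masses are not known exactly. Their poses are not given: they have to be found in the camera images.
- stick_center (a point): Centre (half-way up) of the black USB memory stick, 54 (its x) x 18 (its y) x 8 mm high, 10 to 16 g, lying flat and loose on the desk right or left of the lockbox. Housing from x = -15 to +27 mm, 18 mm wide; metal plug from x = -27 to -15 mm, 12 mm wide.
- well_center (a point): Centre of the inner floor of the lockbox's well, 6 mm above the desk, at x 0, y 42.5 mm of the box and with its axes. The well is 148 (x) x 169 mm (y) inside; its walls are 6 mm thick and 52 mm high over the desk.
- lid_hinge (a point): Middle of the lid's hinge axis at the back edge of the well, 56 mm above the desk; the axis runs along y of this frame. The lid is a wooden flap 8 mm thick, 172 mm wide (y), whose front edge is 156 mm from the axis.
- lid (a joint): Opening of the lid, rad: 0 = shut (level, its top flush with the deck, 60 mm above the desk), 1.57 = upright, at most 1.9. A stiff hinge (0.28 N m) holds it wherever it is left, so it has to be pushed all the way down.
- lid_tab (a point): Middle of the outer (upper when shut) face of the steel finger tab, 44 mm wide, 5 mm thick, on the lid's free edge, 162 mm from the hinge axis, 20 mm left of the lid's middle; moves with the lid; z is the outward normal. Near the lid's front right corner a keeper bridge, 25 x 12 mm, rises 25 mm from the outer face, 131 mm from the axis, 70 mm right of the lid's middle.
- bolt_slide (a joint): Travel of the bolt along y of the box, m: 0 = fully withdrawn, 0.045 = fully across (to the left), the pin's end then passed through the keeper bridge on the shut lid. Friction 1.5 N. The pin's round end reaches the keeper at about 0.027, so the lid must be shut before that.
- bolt_turn (a joint): Turn of the bolt's handle about the pin, rad: 0 = upright, positive = tipped towards the box's front, 1.57 = level, pointing out over the front edge. Friction 0.035 N m holds it where it is left. A rail along the bolt's front stops it at about 0.9 except at the notch, 14 mm wide, which the 8 mm handle stem meets only when the bolt is fully across.
- bolt_knob (a point): Centre of the 20 mm steel ball on the end of the bolt's handle, 48 mm from the pin's axis; moves with slide and turn. It can be pinched from its two sides along y of the box and then both slid and swung round, as the ball pivots between the fingers.
- bolt_axis (a point): Point on the pin's axis (along y of the box) level with the notch: 72 mm above the desk, 12 mm above the deck, 25 mm behind the box's front face. The handle's foot is here when the bolt is fully across, and up to 45 mm to the right of here before. The rails and end straps of the bolt rise to 81 mm above the desk.
- tape_roll: Bystander, loose: roll of paper tape lying flat, 50 mm across, 15 mm high; origin at the centre of its underside. It must stay where it is.
- candle_jar: Bystander, loose: small candle in a round glass jar, 51 mm across, 44 mm high; origin at the centre of its underside. It must stay where it is.
- stapler: Bystander, loose: black stapler, 132 x 36 x 47 mm high, its length along its x; origin at the centre of its underside. It must stay where it is.
- mouse: Bystander, loose: low white mouse, 114 (its x) x 58 x 22 mm high; origin at the centre of its underside. It must stay where it is.
- pen_pot: Bystander, loose: empty marbled pen pot, 71 mm across, 95 mm high; origin at the centre of its underside. It must stay where it is.
- votive: Bystander, loose: fluted white tea-light cup, 58 mm across, 62 mm high; origin at the centre of its underside. It must stay where it is.
- usb_stick: The memory stick of point stick_center; origin at the centre of its underside, same axes.
- lockbox: Light-wood lockbox, fixed; origin: centre of its underside lengthwise, on the desk; x to its hinge side, y to its left, z up. 160 mm deep (x -80 to 80), y from -145 (right) to 130 mm (left). Left of y = -45 mm: the well under the hinged lid. Right of it: a fixed flat top, the deck, 60 mm above the desk, which carries a steel barrel bolt along y near the front.

How it is judged:
On the way, in this order (a step that is already met when the one before it is completed fails the run):
1. The memory stick lies in the well of the lockbox, at rest and let go, with the lid still open (x of stick_center in the frame of well_center between -0.075 and 0.075 m and y of stick_center in the frame of well_center between -0.085 and 0.085 m and z of stick_center in the frame of well_center between -0.005 and 0.025 m and linear speed of usb_stick below 0.05 m/s and contact force between the fingers and usb_stick below 0.1 N and value of joint lid above 0.5 rad), for 0.1 s.
2. The lid is shut before the bolt goes across (value of joint lid below 0.025 rad and value of joint bolt_slide below 0.03 m), for 0.1 s.
3. The bolt is fully across under the keeper (value of joint bolt_slide above 0.04 m and value of joint lid below 0.03 rad), for 0.1 s.
At the end, for the whole second after the job is handed in: The stick lies in the well of the lockbox, the lid is shut (under 0.03 rad), the bolt is across (over 40 of 45 mm) and its handle is down in the notch (over 1.35 of 1.57 rad), all released and at rest (all of step 3 and x of stick_center in the frame of well_center between -0.075 and 0.075 m and y of stick_center in the frame of well_center between -0.085 and 0.085 m and z of stick_center in the frame of well_center between -0.005 and 0.025 m and value of joint bolt_turn above 1.35 rad and velocity of joint bolt_turn between -0.1 and 0.1 rad/s and contact force between the fingers and anything else below 0.5 N and linear speed of usb_stick below 0.05 m/s and velocity of joint lid below 0.1 rad/s); the robot touches nothing.
It fails at once if a bystander is moved by more than 30 mm (distance of any of tape_roll, candle_jar, stapler, mouse, pen_pot, votive from where it was at the start of the episode above 0.03 m).
It also fails if it takes over 69 s, if anything falls off the work surface, if the arm or the gripper's body presses on something with over 40 N, if the wrist force passes 120 N, or if a joint passes its speed limit or range.

ROBOT

A 6-joint arm with a two-finger parallel gripper is mounted at the origin on a cart in front of the work surface, level with it; the furniture and walls round the work are solid. World frame = base frame: x ahead of the robot, y to its left, z up, the work surface at z = 0. Lengths are in m, angles in rad, forces in N, time in s.
With the tool pointing down it reaches from about 0.35 to 0.975 m from the base axis. Payload 4.9 kg.
Tool frame: the origin (TCP) lies midway between the tips of the shut fingers; the grasp point (between the pads) lies 19 mm behind it; z points along the fingers, y is the line along which they close (so a half turn about z gives the same grasp; the last joint's range is limited). The gripper opens to 85 mm and grips with 20 to 120 N. Pads are 22 mm wide; open, the fingers measure 114 mm over their backs; the gripper's body (76 mm by 85 mm) begins 54 mm behind the grasp point. The pads swing forward as they close: fully open they stand 13 mm farther back than shut.
Start: joints at [1.204, 0.053, 1.613, -0, 1.476, -0.119], TCP at [0.153, 0.606, 0.231] pointing down, gripper open.
Joint ranges: [-3.01, 3.01], [-1.01, 2.22], [0.06, 2.58], [-1.02, 4.17], [0.09, 2.62], [-3.14, 3.14]. Speed limits (rad/s): [2.57, 2.57, 3.14, 3.14, 3.14, 3.14].

INTERFACE

Orientations are given as a unit quaternion [w, x, y, z].
In Python, from plant import state, grab_frame, job_done, cut_out, place_of gives the robot as it stands.
- The arm moves only by the tool jog_arm, never from a script. Its argument "motion" is text: rows parted by semicolons, each of 7 numbers parted by spaces: the opening in per cent of the stroke, from 0 (shut) to 100 (fully open), then the shift along the tool's x, y, z as a fraction of full scale, then the turn, a rotation vector about the tool's x, y, z as a fraction of full scale. A call has exactly 5 rows; each row is the pose to reach, as a shift and turn from the pose commanded when the call began, along the tool's axes at that moment; what a row does not reach only later rows make up. Full scale, the value 1, is 50 cm for a shift and 1.5 rad for a turn. A row lasts 1/8 s, in which the tool goes at most 62.5 mm and 10.7 degrees, less where a joint would pass 70% of its speed; a pose out of reach is approached as far as the arm can. A call with a number of a shift or a turn outside -1 to 1 is refused whole. A call with a gripper value outside its range is refused whole. The fingers move at their own pace and stop on an object; the grip force is fixed at half the most. Time passes only in rows, so rows that repeat a pose let the fingers close, or fill a call up. It gives the time, the measured TCP pose, the force, the opening and the grip force at its end, in the units of the state.
- state(): the state, without advancing time (a new reading comes with each control period).
- grab_frame(name): name is "scene" or "side" or "wrist"; returns a dict with "color" (420x560x3 uint8, red, green, blue), "range_z" (420x560 float32, m along the optical axis (not along the pixel's ray), 0 where there is no reading), "intrinsics" (3x3 intrinsics, pixels), "world_from_camera" (4x4, takes a point from camera to world coordinates). Camera axes: x right, y up, looking along -z (the intrinsics and any distortion apply to the point x, -y, -z); pixel columns grow to the right and rows downward; lengths in m; the calibration is good to about 2 mm. A picture is of the moment at which its call begins.
- job_done(): hands the job in; it is judged then, once.
Trained networks look in the newest picture that a camera, given by its name, has taken for a name from the list of things; names that differ only in an ending like _2 or _b are one class to them, and where a whole thing is asked for, a point or a joint stands for the part that bears it (a point fixed in the world has none). Each returns a list of dicts, best first, with "p" (0 to 1); they miss things now and then, are a little off and sometimes report something else, mostly with a low value. They report only what shows in the picture. A call takes as long as a camera call.
- cut_out(camera, thing): "pixels" (420x560 bool, what is visible of it).
- place_of(camera, thing): "at" ([x, y, z] in m, in world coordinates, good to about 4 mm: a listed point, or the origin of a listed thing).
The state is a dict: "time": time; "joint_pos": joint angles; "joint_vel": joint speeds; "joint_efforts": joint torques, N m; "tool_pos": TCP position; "tool_rot": TCP orientation; "contact_force": force on the tool from outside, world axes, zero at the start; "ft_torque": the same for the moment, N m; "gripper_width": opening from 0.0 (shut) to 1.0 (fully open); "grasp_force": force on a finger pad.
Only numpy, scipy, OpenCV 4.12 (cv2) and the standard library are available. Lean on these libraries where they do the work, as an engineer would, in place of code of your own. Each camera call takes 0.05 s, during which the arm holds its last target. There are 200 camera calls.

## Working session

There is one attempt and no reset: what is moved stays moved. The work goes in short steps, Python scripts to look and compute and a tool call to move; the robot and the scene stay as the last step left them, time stands still between calls to the robot, and variables do not carry over. Pictures are saved under pics/ and viewed, at most 13 in all, crops included, and the job is handed in when it is done.

Besides the shell and the picture viewer there is one more tool, called after "Request:" as a command line: name --argument value ..., lists and objects as JSON in quotes. jog_arm: Moves the arm, as the interface text tells. Shift numbers are shares of 50 cm and turn numbers shares of 1.5 rad, none past 1 either way. Its arguments: {"type":"object","properties":{"motion":{"type":"string"}},"required":["motion"]}

```bash
mkdir -p pics; ls; cat > h.py <<'E'
import numpy as np, cv2
from scipy.spatial.transform import Rotation as R
from plant import *
def rot(s): q=s["tool_rot"]; return R.from_quat([q[1],q[2],q[3],q[0]])
def cloud(f):
    K=np.array(f["intrinsics"]);T=np.array(f["world_from_camera"]);z=f["range_z"]
    v,u=np.mgrid[:z.shape[0],:z.shape[1]]
    P=np.stack([(u-K[0,2])/K[0,0]*z,-(v-K[1,2])/K[1,1]*z,-z],-1)
    return P@T[:3,:3].T+T[:3,3]
def goto(p,Rt=None):
    s=state();r=rot(s);d=r.inv().apply(np.array(p)-s["tool_pos"])/0.5
    w=np.zeros(3) if Rt is None else (r.inv()*Rt).as_rotvec()/1.5
    print("shift",d.round(4),"turn",w.round(4))
def down(yaw): # tool z down, tool y axis at angle yaw in the world
    y=np.array([np.cos(yaw),np.sin(yaw),0]);z=np.array([0,0,-1.]);x=np.cross(y,z)
    return R.from_matrix(np.stack([x,y,z],1))
E
python3 - <<'E'
from h import *
s=state();print(s["time"],s["tool_pos"],rot(s).as_matrix().round(3))
for c in("scene","side"):
    f=grab_frame(c);cv2.imwrite(f"pics/{c}0.png",f["color"][...,::-1])
    for t in("usb_stick","stick_center","lockbox","well_center","lid_hinge","lid_tab","bolt_knob","bolt_axis","tape_roll","candle_jar","stapler","mouse","pen_pot","votive"):
        r=place_of(c,t)[:2]
        print(c,t,[(np.round(a["at"],3).tolist(),round(a["p"],2)) for a in r])
print(state()["time"])
E
```

```text
pics
0.0 [0.15305817 0.60532859 0.23007531] [[-0.969  0.245 -0.001]
 [ 0.245  0.969 -0.002]
 [ 0.    -0.002 -1.   ]]
scene usb_stick [([0.621, -0.127, 0.005], 0.81)]
scene stick_center [([0.619, -0.126, 0.008], 0.58)]
scene lockbox [([0.573, 0.219, -0.001], 0.94)]
scene well_center [([0.562, 0.257, 0.006], 0.61), ([0.578, 0.218, -0.001], 0.32)]
scene lid_hinge [([0.636, 0.277, 0.055], 0.64)]
scene lid_tab [([0.651, 0.302, 0.217], 0.85)]
scene bolt_knob [([0.535, 0.109, 0.117], 0.71)]
scene bolt_axis [([0.533, 0.131, 0.075], 0.92)]
scene tape_roll [([0.497, -0.142, -0.002], 0.91)]
scene candle_jar [([0.498, 0.446, -0.001], 0.66)]
scene stapler [([0.411, 0.244, -0.002], 0.64)]
scene mouse [([0.436, 0.112, 0.0], 0.93)]
scene pen_pot []
scene votive [([0.725, 0.149, 0.001], 0.8)]
side usb_stick [([0.62, -0.124, -0.001], 0.41)]
side stick_center [([0.621, -0.128, 0.001], 0.48), ([0.533, 0.14, 0.069], 0.46)]
side lockbox [([0.57, 0.217, -0.002], 0.73)]
side well_center [([0.565, 0.258, 0.004], 0.68), ([0.498, 0.451, 0.005], 0.55)]
side lid_hinge [([0.64, 0.276, 0.056], 0.96), ([0.533, 0.108, 0.121], 0.71)]
side lid_tab [([0.654, 0.296, 0.217], 0.98)]
side bolt_knob [([0.533, 0.111, 0.121], 0.47)]
side bolt_axis [([0.726, 0.152, -0.002], 0.36)]
side tape_roll []
side candle_jar [([0.498, 0.45, 0.002], 0.89)]
side stapler [([0.411, 0.247, -0.003], 0.84)]
side mouse [([0.435, 0.107, -0.001], 0.71), ([0.621, -0.126, 0.002], 0.57)]
side pen_pot [([0.696, 0.358, 0.0], 0.71)]
side votive [([0.727, 0.152, -0.001], 0.86)]
1.5
```

View pics/scene0.png

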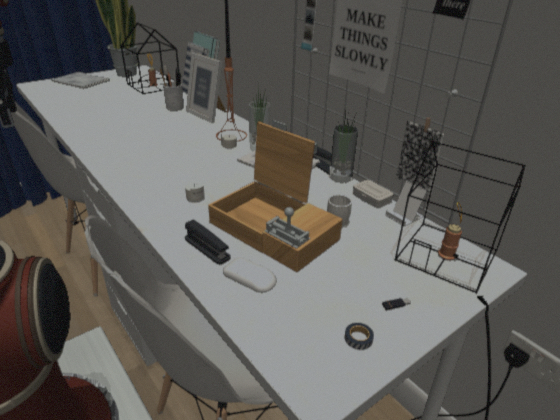

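View pics/side0.png

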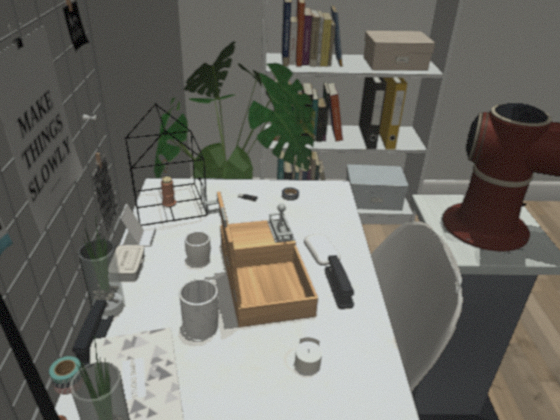

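```bash
python3 - <<'E'
from h import *
f=grab_frame("scene");P=cloud(f)
m=cut_out("scene","usb_stick")[0];q=P[m["pixels"]];print(m["p"],len(q),q.min(0),q.max(0))
q=q[(q[:,2]>.003)&(q[:,2]<.02)]
r=cv2.minAreaRect((q[:,:2]*1000).astype(np.float32));print(r);c=q[:,:2].mean(0)
print(c,np.linalg.eigh(np.cov((q[:,:2]-c).T)))
# box yaw: deck top
B=P.reshape(-1,3);B=B[(abs(B[:,2]-.06)<.004)&(B[:,0]>.45)&(B[:,0]<.68)&(B[:,1]>.04)&(B[:,1]<.2)]
print(len(B),cv2.minAreaRect((B[:,:2]*1000).astype(np.float32)))
for t in("lid","bolt_knob"):
    m=cut_out("scene",t)
    if m: q=P[m[0]["pixels"]];print(t,m[0]["p"],np.percentile(q,[2,50,98],axis=0).round(3))
E
```

```text
0.6 231 [ 0.05727852 -0.46689245 -0.00246158] [ 0.64885303 -0.10743271  0.60476099]
((616.6034545898438, -124.89718627929688), (19.427989959716797, 56.08421325683594), 70.05389404296875)
[ 0.61398333 -0.12475453] EighResult(eigenvalues=array([2.77272522e-05, 2.32394953e-04]), eigenvectors=array([[-0.34471185, -0.93870855],
       [-0.93870855,  0.34471185]]))
1373 ((587.3658447265625, 128.43165588378906), (162.3236541748047, 113.18521118164062), 12.37100601196289)
lid 0.66 [[0.622 0.191 0.059]
 [0.643 0.267 0.141]
 [0.665 0.353 0.217]]
bolt_knob 0.56 [[0.526 0.101 0.068]
 [0.532 0.107 0.112]
 [0.542 0.118 0.129]]
```

The scene shows the upright lid at (285,160), the bolt knob at (290,212), the stick at (396,303) in front of a wire cage, the tape at (358,336), and the mouse and stapler just in front of the box. The side view agrees. The stick's long axis is at about 160°.

Request:
jog_arm --motion "100 -0.432 -0.406 0 0 0 0;100 -0.432 -0.406 0 0 0 0;100 -0.432 -0.406 0 0 0 0;100 -0.432 -0.406 0 0 0 0;100 -0.432 -0.406 0 0 0 0"

```text
time: 2.33
tool_pos: [0.3138, 0.3542, 0.2315]
tool_rot: [0.0, 0.124, 0.992, 0.0]
contact_force: [0.5, 1.2, -0.5]
gripper_width: 0.999
grasp_force: 0.0
```

Request:
jog_arm --motion "100 -0.432 -0.406 0 0 0 0;100 -0.432 -0.406 0 0 0 0;100 -0.432 -0.406 0 0 0 0;100 -0.432 -0.406 0 0 0 0;100 -0.432 -0.406 0 0 0 0"

```text
time: 2.95
tool_pos: [0.4735, 0.104, 0.2317]
tool_rot: [0.0, 0.124, 0.992, 0.0]
contact_force: [0.8, 0.1, -0.2]
gripper_width: 1.001
grasp_force: 0.0
```

```bash
python3 - <<'E'
from h import *
s=state();print(s["time"],s["tool_pos"],s["joint_pos"])
f=grab_frame("scene");P=cloud(f).reshape(-1,3)
d=P[:,:2]-[.618,-.125];r=np.hypot(*d.T)
Q=P[(r<.15)&(P[:,2]>.02)&(P[:,2]<.2)];print(len(Q));
if len(Q): print(Q[np.argsort(np.hypot(*(Q[:,:2]-[.618,-.125]).T))][:5].round(3))
goto([.617,-.125,.12],down(np.radians(70)))
E
```

```text
2.95 [0.47351859 0.10404518 0.23167155] [ 6.26715905e-02 -2.94118909e-01  1.92959088e+00 -5.67479340e-05
  1.50512741e+00 -1.25859067e+00]
365
[[ 0.734 -0.087  0.166]
 [ 0.738 -0.098  0.065]
 [ 0.738 -0.099  0.068]
 [ 0.736 -0.09   0.072]
 [ 0.729 -0.073  0.165]]
shift [-0.386  -0.3651  0.2256] turn [-0.0018  0.0023  0.064 ]
```

Request:
jog_arm --motion "100 -0.386 -0.365 0.226 0 0 0.064;100 -0.386 -0.365 0.226 0 0 0.064;100 -0.386 -0.365 0.226 0 0 0.064;100 -0.386 -0.365 0.226 0 0 0.064;100 -0.386 -0.365 0.226 0 0 0.064"

```text
time: 3.62
tool_pos: [0.6153, -0.1199, 0.1167]
tool_rot: [-0.001, 0.172, 0.985, 0.0]
contact_force: [0.4, 1.1, 1.1]
gripper_width: 0.999
grasp_force: 0.0
```

```bash
python3 - <<'E'
from h import *
f=grab_frame("wrist");cv2.imwrite("pics/w1.png",f["color"][...,::-1]);P=cloud(f)
r=place_of("wrist","stick_center");print([(a["at"],a["p"]) for a in r])
m=cut_out("wrist","usb_stick")
if m:
    q=P[m[0]["pixels"]];q=q[(q[:,2]>.003)&(q[:,2]<.02)];print(m[0]["p"],len(q),q[:,2].mean(),cv2.minAreaRect((q[:,:2]*1000).astype(np.float32)))
goto([.617,-.125,.0],down(np.radians(70)))
E
```

```text
[([0.617, -0.1257, 0.0035], 0.74)]
0.56 1735 0.009518206072753372 ((618.9541015625, -122.31781005859375), (17.403854370117188, 55.403289794921875), 69.60464477539062)
shift [-0.0096 -0.0101  0.2337] turn [ 0.0001 -0.0018  0.0021]
```

View pics/w1.png

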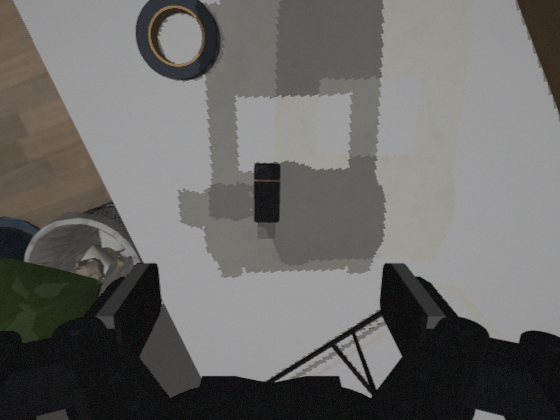

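Stick seen at (267,200), metal plug towards the cage. Its yaw is 69.6°, so it lines up with the gripper. I'll go down onto the housing.

```bash
python3 - <<'E'
from h import *
goto([.613,-.122,.003],down(np.radians(69.6)))
E
```

```text
shift [ 0.     -0.0072  0.2277] turn [ 0.0001 -0.0018  0.0067]
```

Request:
jog_arm --motion "60 0 -0.007 0.10 0 0 0.006;60 0 -0.007 0.18 0 0 0.006;60 0 -0.007 0.21 0 0 0.006;60 0 -0.007 0.228 0 0 0.006;60 0 -0.007 0.228 0 0 0.006"

```text
time: 4.4
tool_pos: [0.6144, -0.121, 0.0054]
tool_rot: [0.001, 0.175, 0.985, -0.0]
contact_force: [0.5, -0.5, 0.9]
gripper_width: 0.6
grasp_force: 0.0
```

Request:
jog_arm --motion "0 0 0 0 0 0 0;0 0 0 0 0 0 0;0 0 0 0 0 0 0;0 0 0 0 0 0 0;0 0 0 0 0 0 0"

```text
time: 5.03
tool_pos: [0.6148, -0.1216, 0.0061]
tool_rot: [0.001, 0.176, 0.984, -0.0]
contact_force: [-2.2, 1.4, 5.9]
gripper_width: 0.172
grasp_force: 58.6
```

Request:
jog_arm --motion "0 0 0 -0.1 0 0 0;0 0 0 -0.2 0 0 0;0 0 0 -0.3 0 0 0;0 0 0 -0.35 0 0 0;0 0 0 -0.35 0 0 0"

```text
time: 5.65
tool_pos: [0.6153, -0.1218, 0.1825]
tool_rot: [0.003, 0.176, 0.984, -0.0]
contact_force: [0.4, -0.3, -0.9]
gripper_width: 0.165
grasp_force: 58.6
```

```bash
python3 - <<'E'
from h import *
f=grab_frame("wrist");cv2.imwrite("pics/w2.png",f["color"][...,::-1])
goto([.549,.254,.18])
E
```

```text
shift [ 0.3814  0.6595 -0.0009] turn [0. 0. 0.]
```

View pics/w2.png

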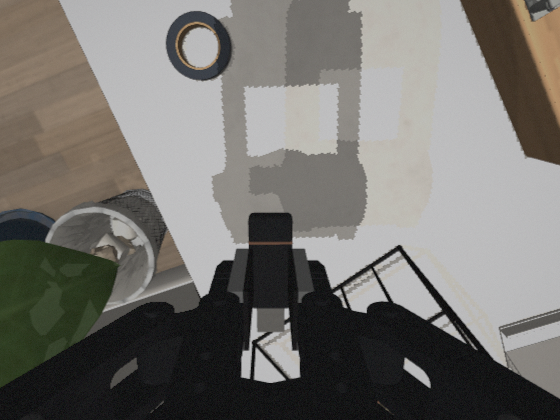

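The stick is held by its housing at (270,265). I'll carry it to the well.

Request:
jog_arm --motion "0 0.05 0.09 0 0 0 0;0 0.11 0.19 0 0 0 0;0 0.16 0.28 0 0 0 0;0 0.22 0.38 0 0 0 0;0 0.27 0.47 0 0 0 0"

```text
time: 6.32
tool_pos: [0.5661, 0.1476, 0.1761]
tool_rot: [-0.002, 0.175, 0.985, -0.001]
contact_force: [1.2, 0.8, 0.6]
gripper_width: 0.167
grasp_force: 58.6
```

Request:
jog_arm --motion "0 0.05 0.09 0 0 0 0;0 0.11 0.19 0 0 0 0;0 0.11 0.19 0.1 0 0 0;0 0.11 0.19 0.15 0 0 0;0 0.11 0.19 0.15 0 0 0"

```text
time: 6.95
tool_pos: [0.5457, 0.2531, 0.0986]
tool_rot: [-0.004, 0.175, 0.984, -0.002]
contact_force: [-0.1, -1.0, 0.3]
gripper_width: 0.168
grasp_force: 58.7
```

```bash
python3 - <<'E'
from h import *
s=state();print(s["tool_pos"],s["joint_pos"])
goto([.549,.254,.015],down(np.radians(69.6)))
f=grab_frame("side");P=cloud(f)
for t in ("lid_tab","bolt_knob","lid_hinge","lockbox"): print(t,[(np.round(a["at"],4),a["p"]) for a in place_of("side",t)[:2]])
Q=P.reshape(-1,3);L=Q[(Q[:,2]>.08)&(Q[:,2]<.25)&(Q[:,0]>.6)&(Q[:,0]<.68)&(Q[:,1]>.2)&(Q[:,1]<.34)]
A=np.c_[L[:,1:],np.ones(len(L))];print(len(L),np.linalg.lstsq(A,L[:,0],rcond=None)[0])
E
```

```text
[0.5457084  0.25311142 0.09862329] [ 3.10638164e-01  1.20405671e-01  1.77131637e+00 -2.81984197e-05
  1.26000325e+00 -9.07644349e-01]
shift [-0.0069  0.005   0.1672] turn [-0.0042 -0.0053  0.0024]
lid_tab [(array([0.6532, 0.2967, 0.2175]), 0.75)]
bolt_knob []
lid_hinge [(array([0.6413, 0.2751, 0.0582]), 0.66)]
lockbox [(array([ 0.5724,  0.2168, -0.0012]), 0.6)]
473 [-0.16202562 -0.04290509  0.7061536 ]
```

Request:
jog_arm --motion "0 0 0 0.07 0 0 0;0 0 0 0.13 0 0 0;0 0 0 0.155 0 0 0;0 0 0 0.168 0 0 0;0 0 0 0.168 0 0 0"

```text
time: 7.82
tool_pos: [0.55, 0.2542, 0.0211]
tool_rot: [0.001, 0.176, 0.984, 0.0]
contact_force: [-0.6, -0.3, -0.3]
gripper_width: 0.168
grasp_force: 58.7
```

Request:
jog_arm --motion "0 0 0 0 0 0 0;50 0 0 0 0 0 0;50 0 0 0 0 0 0;50 0 0 0 0 0 0;50 0 0 0 0 0 0"

```text
time: 8.45
tool_pos: [0.5494, 0.2541, 0.0203]
tool_rot: [0.0, 0.175, 0.984, 0.0]
contact_force: [0.0, -0.2, -0.3]
gripper_width: 0.5
grasp_force: 0.0
```

Request:
jog_arm --motion "50 0 0 -0.08 0 0 0;50 0 0 -0.2 0 0 0;50 0 0 -0.32 0 0 0;50 0 0 -0.4 0 0 0;50 0 0 -0.4 0 0 0"

```text
time: 9.07
tool_pos: [0.5517, 0.2549, 0.2258]
tool_rot: [0.004, 0.175, 0.984, 0.002]
contact_force: [0.6, 0.2, -0.6]
gripper_width: 0.502
grasp_force: 0.0
```

```bash
python3 - <<'E'
from h import *
s=state();print(s["tool_pos"])
f=grab_frame("wrist");cv2.imwrite("pics/w3.png",f["color"][...,::-1])
for c in("wrist",):
  for t in ("stick_center","lid_tab","bolt_knob","bolt_axis","lid_hinge","well_center","lockbox"): print(c,t,[(np.round(a["at"],4),round(a["p"],2)) for a in place_of(c,t)[:2]])
E
```

```text
[0.55174857 0.25488539 0.22584508]
wrist stick_center [(array([0.5528, 0.2521, 0.011 ]), 0.68)]
wrist lid_tab []
wrist bolt_knob [(array([0.5391, 0.1114, 0.1185]), 0.97), (array([ 0.7204,  0.1491, -0.0028]), 0.67)]
wrist bolt_axis [(array([0.5323, 0.1373, 0.0779]), 0.94)]
wrist lid_hinge [(array([0.6353, 0.2764, 0.0563]), 0.59)]
wrist well_center [(array([0.5599, 0.257 , 0.0028]), 0.83)]
wrist lockbox [(array([ 0.5718,  0.2192, -0.004 ]), 0.89)]
```

View pics/w3.png

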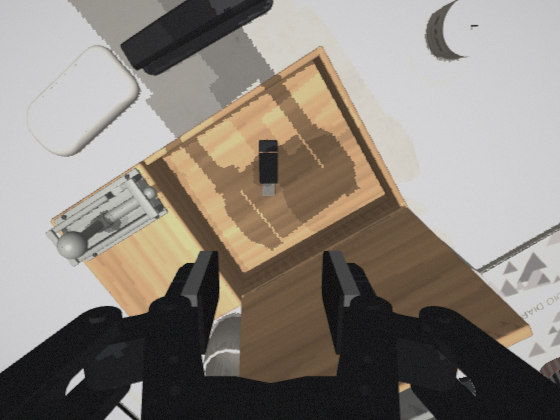

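The stick lies in the well at (268,165) and the lid is upright behind it. Next I close the fingers, turn square to the box and go over the lid to get behind it.

```bash
cat >> h.py <<'E'
YAW=np.radians(12.4);O=np.array([.572,.218,0])
def box(x,y,z): return O+R.from_euler("z",YAW).apply([x,y,z])
def inbox(p): return R.from_euler("z",-YAW).apply(np.array(p)-O)
RB=down(YAW+np.pi/2)
E
python3 - <<'E'
from h import *
goto(box(.0,.05,.29),RB)
for p in ([.537,.111,.119],[.532,.134,.076],[.654,.297,.217],[.64,.276,.056]): print(inbox(p).round(4))
E
```

```text
shift [-0.0143  0.0328 -0.143 ] turn [-0.0007 -0.0018 -0.3795]
[-0.0572 -0.097   0.119 ]
[-0.0571 -0.0735  0.076 ]
[0.0971 0.0595 0.217 ]
[0.0789 0.042  0.056 ]
```

Request:
jog_arm --motion "0 -0.014 0.033 -0.12 0 0 -0.12;0 -0.014 0.033 -0.143 0 0 -0.24;0 -0.014 0.033 -0.143 0 0 -0.38;0 -0.014 0.033 -0.143 0 0 -0.38;0 -0.014 0.033 -0.143 0 0 -0.38"

```text
time: 10.1
tool_pos: [0.5614, 0.267, 0.2908]
tool_rot: [-0.001, -0.107, 0.994, -0.0]
contact_force: [-0.0, 0.4, 0.2]
gripper_width: -0.003
grasp_force: 0.0
```

```bash
python3 - <<'E'
from h import *
print(inbox(state()["tool_pos"]),state()["joint_pos"])
goto(box(.14,.05,.29),RB)
goto(box(.14,.05,.185),RB)
E
```

```text
[1.71091521e-04 5.01701380e-02 2.90830706e-01] [ 3.24341072e-01  1.75617582e-02  1.55045417e+00  2.18396783e-05
  1.57510834e+00 -1.46128683e+00]
shift [-2.797e-01  1.000e-04  1.200e-03] turn [-0.0001 -0.001  -0.0011]
shift [-2.800e-01  1.000e-04  2.112e-01] turn [-0.0001 -0.001  -0.0011]
```

Request:
jog_arm --motion "0 -0.12 0 0 0 0 0;0 -0.24 0 0 0 0 0;0 -0.28 0 0 0 0 0;0 -0.28 0 0.1 0 0 0;0 -0.28 0 0.2 0 0 0"

```text
time: 10.72
tool_pos: [0.699, 0.2974, 0.1906]
tool_rot: [0.0, -0.107, 0.994, 0.0]
contact_force: [-0.2, 0.4, -0.9]
gripper_width: 0.0
grasp_force: 0.0
```

```bash
python3 - <<'E'
from h import *
s=state();print(inbox(s["tool_pos"]),s["contact_force"])
f=grab_frame("side");cv2.imwrite("pics/s2.png",f["color"][120:360,100:400][:,:,::-1].repeat(2,0).repeat(2,1))
E
```

```text
[0.14106627 0.05026569 0.19056094] [-0.15639765  0.42395518 -0.90841654]
```

View pics/s2.png

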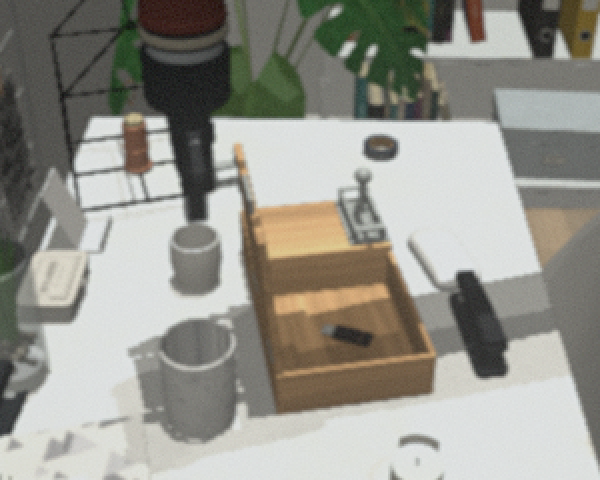

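The shut fingers are behind the lid at (195,200), clear of the pots, and the stick lies in the well at (345,335). Now I swing the lid shut.

Request:
jog_arm --motion "0 0.09 0 0 0 0 0;0 0.15 0 0 0 0 0;0 0.192 0 0 0 0 0;0 0.256 0 0.022 0 0 0;0 0.314 0 0.064 0 0 0"

```text
time: 11.4
tool_pos: [0.5458, 0.2639, 0.1622]
tool_rot: [0.003, -0.107, 0.994, 0.001]
contact_force: [1.3, 1.5, 0.4]
gripper_width: 0.003
grasp_force: 0.9
```

Request:
jog_arm --motion "0 0.024 0 0.028 0 0 0;0 0.046 0 0.057 0 0 0;0 0.062 0 0.09 0 0 0;0 0.074 0 0.124 0 0 0;0 0.08 0 0.16 0 0 0"

```text
time: 12.02
tool_pos: [0.5056, 0.2548, 0.0786]
tool_rot: [-0.0, -0.108, 0.994, -0.0]
contact_force: [-0.6, 0.6, 1.5]
gripper_width: -0.004
grasp_force: 0.7
```

```bash
python3 - <<'E'
from h import *
s=state();print(inbox(s["tool_pos"]),s["contact_force"])
goto(box(-.060,.05,.056),RB)
E
```

```text
[-0.05693155  0.05016304  0.07857224] [-0.60936986  0.64710744  1.50972492]
shift [ 0.0061 -0.0003  0.0451] turn [-0.0001 -0.0004  0.0004]
```

Request:
jog_arm --motion "0 0.006 0 0.025 0 0 0;0 0.006 0 0.04 0 0 0;0 0.006 0 0.046 0 0 0;0 0.006 0 0.052 0 0 0;0 0.006 0 0.052 0 0 0"

```text
time: 12.65
tool_pos: [0.5025, 0.254, 0.0592]
tool_rot: [-0.003, -0.109, 0.994, -0.001]
contact_force: [-20.0, -7.3, 34.6]
gripper_width: -0.006
grasp_force: 17.2
```

Request:
jog_arm --motion "0 0 0 -0.08 0 0 0;0 0 0 -0.2 0 0 0;0 0 0 -0.29 0 0 0;55 0.01 -0.1 -0.29 0 0 0;55 0.01 -0.2 -0.29 0 0 0"

```text
time: 13.28
tool_pos: [0.5203, 0.1548, 0.1999]
tool_rot: [0.001, -0.109, 0.994, -0.0]
contact_force: [0.7, -1.1, -0.8]
gripper_width: 0.419
grasp_force: 0.0
```

```bash
python3 - <<'E'
from h import *
s=state();print(inbox(s["tool_pos"]),s["joint_pos"])
f=grab_frame("wrist");cv2.imwrite("pics/w4.png",f["color"][...,::-1]);P=cloud(f)
for t in ("bolt_knob","bolt_axis","lid_tab","lid_hinge","lockbox"): print(t,[(np.round(a["at"],4),inbox(a["at"]).round(4),round(a["p"],2)) for a in place_of("wrist",t)[:2]])
m=cut_out("wrist","bolt_knob")
if m:
  q=P[m[0]["pixels"]];q=q[q[:,2]>.118];print(len(q),inbox(q.mean(0)),q[:,2].max())
E
```

```text
[-0.06403953 -0.05058931  0.19985453] [ 1.52257645e-01 -1.24252207e-01  1.83824677e+00 -2.48187308e-04
  1.42535322e+00 -1.63750515e+00]
bolt_knob [(array([0.5383, 0.109 , 0.1164]), array([-0.0563, -0.0992,  0.1164]), 0.58)]
bolt_axis [(array([0.5315, 0.1374, 0.075 ]), array([-0.0569, -0.07  ,  0.075 ]), 0.87)]
lid_tab [(array([0.4771, 0.2626, 0.0602]), array([-0.0831,  0.0639,  0.0602]), 0.57)]
lid_hinge []
lockbox [(array([ 0.5772,  0.2193, -0.0035]), array([ 0.0054,  0.0002, -0.0035]), 0.8)]
788 [-0.06006377 -0.09455594  0.1287598 ] 0.3442232231446817
```

View pics/w4.png

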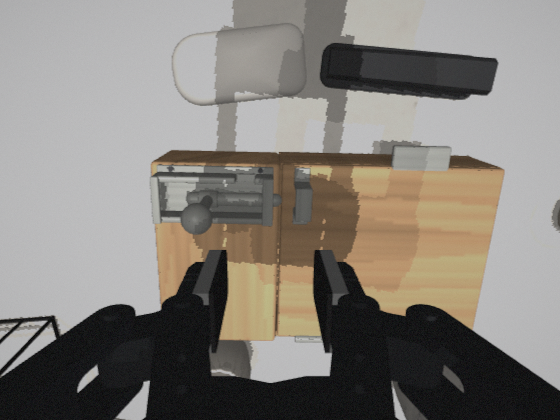

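The lid is level and shut, the keeper is at (302,197), the knob at (196,218) and the bolt is withdrawn to the right. I'll pinch the knob.

Request:
jog_arm --motion "60 -0.014 -0.095 0 0 0 0;60 -0.014 -0.095 0.06 0 0 0;60 -0.014 -0.095 0.14 0 0 0;60 -0.014 -0.095 0.2 0 0 0;60 -0.014 -0.095 0.2 0 0 0"

```text
time: 14.25
tool_pos: [0.5343, 0.1115, 0.0956]
tool_rot: [-0.003, -0.109, 0.994, 0.0]
contact_force: [-0.1, 0.5, -0.2]
gripper_width: 0.6
grasp_force: 0.0
```

Request:
jog_arm --motion "0 0 0 0 0 0 0;0 0 0 0 0 0 0;0 0 0 0 0 0 0;0 0 0 0 0 0 0;0 0 0 0 0 0 0"

```text
time: 14.88
tool_pos: [0.5383, 0.111, 0.1011]
tool_rot: [0.002, -0.108, 0.994, 0.0]
contact_force: [0.3, 1.0, 6.3]
gripper_width: 0.197
grasp_force: 58.4
```

```bash
python3 - <<'E'
from h import *
s=state();print(inbox(s["tool_pos"]),s["contact_force"],s["gripper_width"])
E
```

```text
[-0.05590051 -0.09726121  0.10109342] [0.30194539 0.97635099 6.26352445] 0.19729546175258247
```

Request:
jog_arm --motion "0 0 0.02 0 0 0 0;0 0 0.04 0 0 0 0;0 0 0.055 0 0 0 0;0 0 0.07 0 0 0 0;0 0 0.07 0 0 0 0"

```text
time: 15.5
tool_pos: [0.5324, 0.1393, 0.1011]
tool_rot: [0.003, -0.109, 0.994, -0.007]
contact_force: [5.0, -20.6, 4.6]
gripper_width: 0.195
grasp_force: 59.1
```

```bash
python3 - <<'E'
from h import *
s=state();print(inbox(s["tool_pos"]),s["contact_force"],s["gripper_width"])
E
```

```text
[-0.05557674 -0.06836024  0.10113767] [  4.96282702 -20.57609016   4.5753849 ] 0.19518879464768568
```

```bash
python3 - <<'E'
from h import *
f=grab_frame("wrist");a=f["color"][120:330,140:400][:,:,::-1]
g=grab_frame("scene");b=g["color"][190:270,200:350][:,:,::-1]
cv2.imwrite("pics/m5.png",np.vstack([cv2.resize(a,(500,300)),cv2.resize(b,(500,267),interpolation=2)]))
for c in("scene","side"):
  for t in("bolt_axis","lid_tab","bolt_knob"): print(c,t,[(inbox(a["at"]).round(4),round(a["p"],2)) for a in place_of(c,t)[:2]])
E
```

```text
scene bolt_axis [(array([-0.0558, -0.0726,  0.0698]), 0.72)]
scene lid_tab [(array([-0.0852,  0.0675,  0.0625]), 0.73), (array([-0.0197,  0.2394, -0.0032]), 0.59)]
scene bolt_knob [(array([-0.0578, -0.0733,  0.117 ]), 0.69)]
side bolt_axis [(array([-0.0544, -0.0691,  0.0729]), 0.78)]
side lid_tab [(array([0.0961, 0.0578, 0.2187]), 0.69), (array([-0.0107,  0.0346,  0.0071]), 0.6)]
side bolt_knob [(array([-0.0591, -0.0969,  0.1213]), 0.68)]
```

View pics/m5.png

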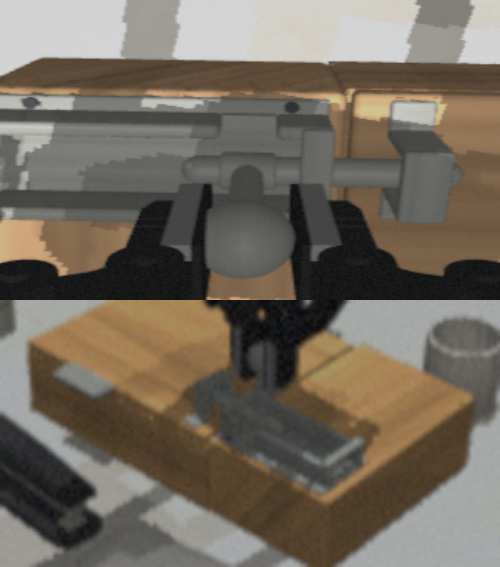

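The wrist crop shows the pin's end through the keeper at (458,172) and the handle stem in line with the notch at (248,125), so the bolt is fully across. Now I swing the handle down.

Request:
jog_arm --motion "0 0 -0.008 0 0 0 0;0 0.016 -0.008 0.001 0 0 0;0 0.03 -0.008 0.005 0 0 0;0 0.044 -0.008 0.011 0 0 0;0 0.056 -0.008 0.018 0 0 0"

```text
time: 16.52
tool_pos: [0.5074, 0.1333, 0.0957]
tool_rot: [0.005, -0.108, 0.994, -0.002]
contact_force: [-0.5, -6.9, 19.4]
gripper_width: 0.189
grasp_force: 66.2
```

```bash
python3 - <<'E'
from h import *
s=state();print(inbox(s["tool_pos"]),s["contact_force"],s["gripper_width"],s["time"])
E
```

```text
[-0.08125949 -0.06886088  0.09565234] [-0.53798871 -6.94734493 19.37476518] 0.18923707216767557 16.525
```

Request:
jog_arm --motion "0 0.012 0 0.006 0 0 0;0 0.022 0 0.018 0 0 0;0 0.030 0 0.030 0 0 0;0 0.035 0 0.044 0 0 0;0 0.038 0 0.058 0 0 0"

```text
time: 17.15
tool_pos: [0.4837, 0.1308, 0.0598]
tool_rot: [-0.0, -0.108, 0.994, 0.0]
contact_force: [0.2, 0.3, -0.6]
gripper_width: 0.001
grasp_force: 0.0
```

```bash
python3 - <<'E'
from h import *
s=state();print(inbox(s["tool_pos"]),s["contact_force"],s["gripper_width"],s["time"])
E
```

```text
[-0.10495376 -0.06620546  0.059814  ] [ 0.15932055  0.33122943 -0.61744459] 0.0009101380592707952 17.15
```

The fingers slipped off the ball. I'll look before acting.

```bash
python3 - <<'E'
from h import *
f=grab_frame("wrist");a=f["color"][60:400,100:440][:,:,::-1]
g=grab_frame("scene");b=g["color"][190:270,200:350][:,:,::-1]
cv2.imwrite("pics/m6.png",np.vstack([cv2.resize(a,(500,330)),cv2.resize(b,(500,267),interpolation=2)]))
for c in("scene","side","wrist"): print(c,[(inbox(a["at"]).round(4),round(a["p"],2)) for a in place_of(c,"bolt_knob")[:2]])
E
```

```text
scene []
side [(array([-0.0591, -0.0969,  0.1213]), 0.68)]
wrist []
```

View pics/m6.png

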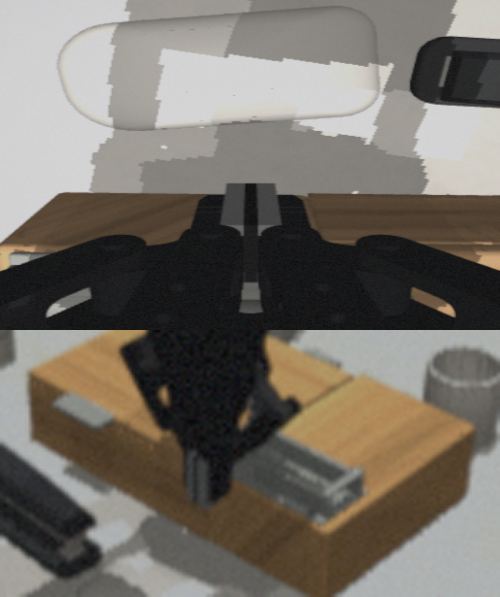

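Request:
jog_arm --motion "0 0.04 0 0 0 0 0;0 0.08 0 0 0 0 0;0 0.08 0 -0.1 0 0 0;0 0.08 0 -0.2 0 0 0;0 0.08 0 -0.28 0 0 0"

```text
time: 18.02
tool_pos: [0.4458, 0.1222, 0.2037]
tool_rot: [0.002, -0.108, 0.994, 0.0]
contact_force: [0.2, -0.5, -0.4]
gripper_width: -0.001
grasp_force: 0.0
```

Request:
jog_arm --motion "0 -0.05 0 0 0 0 0;0 -0.12 0 0 0 0 0;0 -0.2 0 0 0 0 0;0 -0.2 0 0 0 0 0;0 -0.2 0 0 0 0 0"

```text
time: 18.65
tool_pos: [0.5425, 0.1437, 0.2007]
tool_rot: [-0.0, -0.108, 0.994, -0.0]
contact_force: [-0.8, 0.3, -0.1]
gripper_width: -0.004
grasp_force: 0.0
```

```bash
python3 - <<'E'
from h import *
s=state();print(inbox(s["tool_pos"]),s["contact_force"],s["time"])
f=grab_frame("wrist");P=cloud(f);cv2.imwrite("pics/w7.png",f["color"][:,:,::-1])
for c in("scene","side","wrist"): 
  if c!="wrist": grab_frame(c)
  for t in("bolt_knob","lid_tab"): print(c,t,[(inbox(a["at"]).round(4),round(a["p"],2)) for a in place_of(c,t)[:2]])
Q=np.array([inbox(p) for p in P.reshape(-1,3)[::1]]) if 0 else R.from_euler("z",-YAW).apply(P.reshape(-1,3)-O)
q=Q[(Q[:,2]>.085)&(Q[:,2]<.135)&(Q[:,0]<-.05)&(Q[:,0]>-.13)&(Q[:,1]<-.04)&(Q[:,1]>-.1)];print(len(q),q.min(0),q.max(0),np.median(q,0))
E
```

```text
[-0.04479939 -0.06624428  0.20074981] [-0.76177016  0.26882761 -0.13272887] 18.65
scene bolt_knob [(array([-0.0664, -0.0711,  0.1174]), 0.63)]
scene lid_tab [(array([-0.0866,  0.0678,  0.0597]), 0.83)]
side bolt_knob [(array([-0.0696, -0.0668,  0.1174]), 0.59)]
side lid_tab [(array([-0.1536,  0.0583, -0.0032]), 0.72), (array([-0.0836,  0.0583,  0.0614]), 0.57)]
wrist bolt_knob [(array([-0.0695, -0.0694,  0.1181]), 0.6)]
wrist lid_tab [(array([-0.0827,  0.0666,  0.0618]), 0.86)]
830 [-0.07631915 -0.07847374  0.1197004 ] [-0.05716597 -0.05892387  0.13257097] [-0.06811179 -0.06858812  0.12787282]
```

View pics/w7.png

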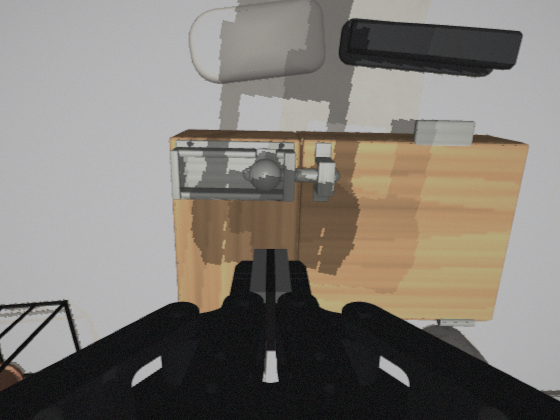

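The lid is shut and the bolt still across. The ball at (265,173) is only about 15° forward. I'll push it over from behind with shut fingers.

Request:
jog_arm --motion "0 -0.04 -0.006 0 0 0 0;0 -0.04 -0.006 0.08 0 0 0;0 -0.04 -0.006 0.16 0 0 0;0 -0.04 -0.006 0.19 0 0 0;0 -0.02 -0.006 0.19 0 0 0"

```text
time: 19.73
tool_pos: [0.5526, 0.1428, 0.1051]
tool_rot: [-0.001, -0.108, 0.994, -0.0]
contact_force: [-0.1, -0.1, 0.3]
gripper_width: 0.001
grasp_force: 0.0
```

```bash
python3 - <<'E'
from h import *
s=state();print(inbox(s["tool_pos"]),s["contact_force"],s["time"])
E
```

```text
[-0.03506195 -0.06929707  0.1051083 ] [-0.13328028 -0.0923542   0.32918811] 19.725
```

Request:
jog_arm --motion "0 0.024 0 -0.004 0 0 0;0 0.05 0 -0.006 0 0 0;0 0.074 0 -0.006 0 0 0;0 0.096 0 0.004 0 0 0;0 0.11 0 0.016 0 0 0"

```text
time: 20.35
tool_pos: [0.4988, 0.1309, 0.0976]
tool_rot: [0.0, -0.108, 0.994, -0.0]
contact_force: [0.8, 1.0, 0.7]
gripper_width: 0.006
grasp_force: 0.2
```

Request:
jog_arm --motion "0 0.01 0 0.014 0 0 0;0 0.018 0 0.026 0 0 0;0 0.02 0 0.034 0 0 0;0 0.02 0 0.038 0 0 0;0 0.02 0 0.038 0 0 0"

```text
time: 20.98
tool_pos: [0.4896, 0.1289, 0.0805]
tool_rot: [-0.001, -0.109, 0.994, -0.0]
contact_force: [-7.2, -1.1, 12.4]
gripper_width: 0.002
grasp_force: 6.3
```

```bash
python3 - <<'E'
from h import *
s=state();print(inbox(s["tool_pos"]),s["contact_force"],s["time"])
for c in("scene","side"): 
  grab_frame(c);print(c,[(inbox(a["at"]).round(4),round(a["p"],2)) for a in place_of(c,"bolt_knob")[:2]])
E
```

```text
[-0.0996172  -0.06930843  0.08052832] [-7.19914799 -1.13395471 12.42913433] 20.975
scene [(array([-0.1053, -0.0716,  0.0703]), 0.46)]
side [(array([-0.1065, -0.0689,  0.0723]), 0.5)]
```

The knob is level and against its stop. I'll back off upward and check.

Request:
jog_arm --motion "0 0 0 -0.05 0 0 0;0 0 0 -0.15 0 0 0;0 0 0 -0.25 0 0 0;0 -0.06 0 -0.25 0 0 0;0 -0.12 0 -0.25 0 0 0"

```text
time: 21.8
tool_pos: [0.5497, 0.1421, 0.205]
tool_rot: [0.001, -0.108, 0.994, -0.0]
contact_force: [-0.6, 0.0, 0.1]
gripper_width: 0.002
grasp_force: 0.0
```

```bash
python3 - <<'E'
from h import *
s=state();print(inbox(s["tool_pos"]),s["contact_force"],s["time"])
f=grab_frame("wrist");cv2.imwrite("pics/w8.png",f["color"][:,:,::-1])
for t in("bolt_knob","lid_tab"): print(t,[(inbox(a["at"]).round(4),round(a["p"],2)) for a in place_of("wrist",t)[:2]])
Q=R.from_euler("z",-YAW).apply(cloud(f).reshape(-1,3)-O)
for x0 in(-.07,-.03,.0):
  q=Q[(abs(Q[:,0]-x0)<.01)&(Q[:,1]>.0)&(Q[:,1]<.1)&(abs(Q[:,2]-.06)<.03)];print(x0,len(q),np.median(q[:,2]) if len(q) else 0)
q=Q[(abs(Q[:,0])<.02)&(Q[:,1]<-.06)&(Q[:,1]>-.13)&(abs(Q[:,2]-.06)<.03)];print("deck",len(q),np.median(q[:,2]) if len(q) else 0)
E
```

```text
[-0.0380962  -0.06931967  0.20498083] [-0.56711626  0.03515227  0.14940045] 21.8
bolt_knob [(array([-0.1063, -0.0677,  0.071 ]), 0.6)]
lid_tab [(array([-0.086 ,  0.0635,  0.0599]), 0.87), (array([ 0.153 ,  0.1152, -0.0006]), 0.34)]
-0.07 3582 0.061824103773205547
-0.03 3016 0.06190490130097867
0.0 2776 0.06190263006644178
deck 3821 0.06189441364561854
```

View pics/w8.png

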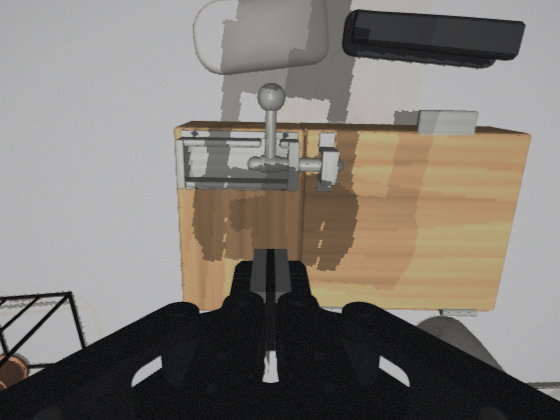

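The handle is down through the notch with its knob at (271,97), the pin passes through the keeper at (328,165), and the lid is flush with the deck.

```bash
python3 -c "
from plant import *
print(job_done())"
```

```text
the job is handed in; nothing more can be done
None
```

The job is handed in at about 22 s of the 69 s allowed, with no verdict returned: the last images show the lid flush and shut over the stick laid in the well, the bolt through the keeper, the handle level in its notch, and the arm clear; I took care to keep clear of the other things on the desk but did not re-measure them at the end.

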